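Fill, lock and prime a detergent dosing hopper

ROBOT

A 6-joint arm with a two-finger parallel gripper is mounted at the origin on the work surface. World frame = base frame: x ahead of the robot, y to its left, z up, the work surface at z = 0. Lengths are in m, angles in degrees, forces in N, time in s.
With the tool pointing down it reaches from about 0.4 to 0.825 m from the base axis. Payload 7 kg.
Tool frame: the origin (TCP) lies midway between the tips of the shut fingers; the grasp point (between the pads) lies 19 mm behind it; z points along the fingers, y is the line along which they close (so a half turn about z gives the same grasp; the last joint's range is limited). The gripper opens to 88 mm and grips with 3 to 60 N. Pads are 19 mm wide; open, the fingers measure 130 mm over their backs; the gripper's body (78 mm by 193 mm) begins 47 mm behind the grasp point.
Start: joints at [-59.639, 20.546, 0.682, 0, -70.136, -16.507], TCP at [0.162, -0.655, 0.227] pointing down, gripper open.
Joint ranges: [-176.03, 176.03], [-82.01, 121.73], [-58.28, 71.71], [-173.87, 95.51], [-174.79, -0.11], [-173.66, 173.66]. Speed limits (degrees/s): [136.94, 136.94, 172.46, 180, 180, 180].

INTERFACE

Orientations are given as [roll, pitch, yaw] about the fixed x, y, z axes, in that order (R = Rz(yaw) Ry(pitch) Rx(roll)).
In Python, from plant import telemetry, viewer, workorder gives the robot as it stands. The module is installed in compiled form; this text tells all that it offers.
- The arm moves only by the tool carry_out, never from a script. Its argument "rows" is a list of rows, each a list of 6 numbers: the shift along the tool's x, y, z in m, then the turn, a rotation vector about the tool's x, y, z in rad. In form: [[tx, ty, tz, ax, ay, az], ...]. A call has 1 to 8 rows; each row is the pose to reach, as a shift and turn from the pose commanded when the call began, along the tool's axes at that moment; what a row does not reach only later rows make up. A row lasts 1/8 s, in which the tool goes at most 62.5 mm and 10.7 degrees, less where a joint would pass 70% of its speed; a pose out of reach is approached as far as the arm can. A call with a gripper value outside its range is refused whole. "grip" is the gripper's target within -1 to 1 (fully open at 1, half-way at 0, shut at -1), set as the call begins (left out, the last holds). The fingers move at their own pace and stop on an object; the grip force is fixed at half the most. Time passes only in rows, so rows that repeat a pose let the fingers close. It gives the time, the measured TCP pose, the force, the opening and the grip force at its end, in the units of the state.
- telemetry.get_obs(): the state, without advancing time (a new reading comes with each control period).
- viewer.snapshot(name): name is "scene" or "top" or "wrist"; returns the picture (420x560x3 uint8, red, green, blue); there is no depth.
- viewer.camera_info(name): a dict with "intrinsics" (3x3 intrinsics, pixels), "k1" (the pictures are not rectified: a ray, as slopes to the right and down, at radius r is drawn at 1 + k1 r^2 times it, then the intrinsics apply), "extrinsics" (4x4, takes a point from camera to world coordinates); the wrist camera has in their place "tool_from_camera" (4x4, takes a point from camera to tool coordinates, whose origin is the TCP and whose axes are the flange's). Camera axes: x right, y down, z forward; pixel columns grow to the right and rows downward; lengths in m; the calibration is good to about 2 mm. A picture is of the moment at which its call begins: read the wrist's pose just before it. camera_info takes no time and is no camera call.
- workorder.close_job(): hands the job in; it is judged then, once.
The state is a dict: "clock": time; "joint_pos": joint angles; "qvel": joint speeds; "tau": joint torques, N m; "tool_pos": TCP position; "orientation": TCP orientation; "force": force on the tool from outside, world axes, zero at the start; "moment": the same for the moment, N m; "opening": finger opening in m; "gripper_force": force on a finger pad.
Only numpy, scipy, OpenCV 4.12 (cv2) and the standard library are available. Lean on these libraries where they do the work, as an engineer would, in place of code of your own. Each camera call takes 0.05 s, during which the arm holds its last target. There are 200 camera calls.

TASK

Get the dosing hopper ready: take the red transport plug out of its mouth and put it in the black waste bin, put every orange tablet on the bench into the hopper, and then close it with the blue cap, pushing it down at the yellow marks and turning it a quarter turn clockwise to the black marks so that it is locked. Last, push the toggle fully over to its green side, hold it there for about two seconds and let it spring back; never push it to the red side, and leave the bottle, the jar and the wrench alone.

Things in the scene. Friction and masses are not known exactly. Their poses are not given: they have to be found in the camera images.
- hopper: Fixed dosing hopper on the bench: grey tub 140 x 140 mm with a 160 mm square lime-green top plate, open round mouth in the middle, floor 6 mm above bench. Origin on the mouth's axis at bench level; z up, +x and -x are the directions of the two black marks (LOCKED), +y and -y those of the two yellow marks (ENTRY) painted on the green plate.
- hopper_mouth (a point): Centre of the hopper's mouth, level with the top of its aluminium collar, 110 mm above the bench; axes as the hopper. Two inward ledges 6 mm thick leave a round hole 74 mm wide. The green plate is 10 mm below this point; the chamber under it is 124 mm square, with a 34 mm high spreading cone on its floor. Stops under the ledges let the cap's lugs turn only a quarter turn clockwise (from above), from the yellow to the black marks.
- entry_mark (a point): One of the two yellow marks on the green plate (the other is opposite), at hopper +y, 71 mm from the mouth's axis. In line with the marks, two entry slots 24 mm wide cut the ledges, from the hole out to 52 mm from the axis.
- lock_mark (a point): One of the two black marks on the green plate (the other is opposite), at hopper +x, 71 mm from the mouth's axis: the line of the cap's handle when it is locked.
- seal (a joint): Sprung black seal ring round the collar, radius 52 to 60 mm. 0: at rest, its top 9 mm above the mouth point; grows as it is pressed down, 0.009 m when level with the collar. 1 N per mm.
- cap: Loose blue bayonet cap, about 0.22 kg, 68 mm high, upright on the bench at the start. Origin at the centre of its underside, z up. From below: grey plug 68 mm in diameter and 22 mm high; flange 116 mm in diameter from 22 to 30 mm; on top a straight bar handle 64 mm long (along the cap's x), 16 mm thick (along its y), from 30 to 68 mm. The lugs are in line with the handle.
- cap_handle (a point): Point on the cap's axis inside the bar handle, 52 mm above the cap's underside. Heights of the underside against the mouth point: laid into the slots, resting on the seal, about 15 mm below it; pushed right home 22 mm below (9 N); the lugs pass under the ledges when over 16 mm below; locked and let go, the seal lifts it to about 16 mm below; with the lugs on top of the ledges only 4 mm below.
- cap_lug (a point): Outer end of the lug at the cap's +x, 46 mm from its axis (a twin is at -x; either may go in either slot). Lugs are 16 mm wide, from 4 to 10 mm above the cap's underside; yellow marks on the flange show where they are. They go in at the yellow marks of the hopper (handle along hopper y) and turn 90 degrees clockwise.
- plug: Loose red transport plug sitting in the hopper's mouth at the start (only its own weight, 60 g, holds it). Origin at the centre of its underside, z up: hub 66 mm in diameter and 14 mm high, flange 88 mm in diameter from 14 to 20 mm, round knob 26 mm in diameter from 20 to 50 mm.
- bin: Fixed black open waste bin, 160 x 160 mm outside, 60 mm high, walls and floor 5 mm. Origin at the centre of its underside.
- switchbox: Fixed grey switch box, 100 (x) x 130 (y) x 55 mm high, with a black toggle in the middle of its top. A green dot is on the top at its +y side, a red dot at its -y side (each 45 mm from the toggle). Origin at the centre of its underside.
- toggle (a joint): Spring-centred toggle lever, 18 mm (x) x 10 mm (y), standing 54 mm above the box's top (109 mm above the bench), pivoted at the box's top about the box's x. Angle in rad: 0 upright (rest), positive leaning to the green dot (+y of the switch box), negative to the red dot; stops at 0.5 either way. Spring 0.4 N m per rad: about 5 N at mid-lever holds it at the stop; let go, it springs back to 0.
- toggle_tip (a point): Centre of the top end of the toggle lever.
- jug_amber: Bystander: amber bottle, 72 mm in diameter, 170 mm high. Leave alone. Origin at the centre of its underside.
- jar_blue: Bystander: blue jar, 76 mm in diameter, 110 mm high. Leave alone. Origin at the centre of its underside.
- wrench: Bystander: steel wrench lying flat on the bench. Leave alone.
- tablet1: Orange concentrate tablet, a hard block 32 x 32 x 22 mm high with rounded edges, 40 g, lying flat on the bench at the start; four to six of them are there. Origin at the centre of its underside.
- tablet2: Orange concentrate tablet, a hard block 32 x 32 x 22 mm high with rounded edges, 40 g, lying flat on the bench at the start; four to six of them are there. Origin at the centre of its underside.
- tablet3: Orange concentrate tablet, a hard block 32 x 32 x 22 mm high with rounded edges, 40 g, lying flat on the bench at the start; four to six of them are there. Origin at the centre of its underside.
- tablet4: Orange concentrate tablet, a hard block 32 x 32 x 22 mm high with rounded edges, 40 g, lying flat on the bench at the start; four to six of them are there. Origin at the centre of its underside.
- tablet5: Orange concentrate tablet, a hard block 32 x 32 x 22 mm high with rounded edges, 40 g, lying flat on the bench at the start; four to six of them are there. Origin at the centre of its underside.
- tablet6: Orange concentrate tablet, a hard block 32 x 32 x 22 mm high with rounded edges, 40 g, lying flat on the bench at the start; four to six of them are there. Origin at the centre of its underside.
Mind the look-alikes: they are no part of the job. What is shaped like the tablet4 but grey is not meant.

How it is judged (in metres and radians):
On the way, in this order (a step that is already met when the one before it is completed fails the run):
1. the plug is out of the mouth and every tablet lies in the hopper (x of tablet1 in the frame of hopper_mouth between -0.064 and 0.064 m and y of tablet1 in the frame of hopper_mouth between -0.064 and 0.064 m and z of each of tablet1, tablet2, tablet3, tablet4, tablet5, tablet6 in the frame of hopper_mouth below -0.02 m and x of tablet2 in the frame of hopper_mouth between -0.064 and 0.064 m and y of tablet2 in the frame of hopper_mouth between -0.064 and 0.064 m and x of tablet3 in the frame of hopper_mouth between -0.064 and 0.064 m and y of tablet3 in the frame of hopper_mouth between -0.064 and 0.064 m and x of tablet4 in the frame of hopper_mouth between -0.064 and 0.064 m and y of tablet4 in the frame of hopper_mouth between -0.064 and 0.064 m and x of tablet5 in the frame of hopper_mouth between -0.064 and 0.064 m and y of tablet5 in the frame of hopper_mouth between -0.064 and 0.064 m and x of tablet6 in the frame of hopper_mouth between -0.064 and 0.064 m and y of tablet6 in the frame of hopper_mouth between -0.064 and 0.064 m and horizontal distance between plug and hopper_mouth above 0.08 m), for 0.2 s.
2. the cap is pushed in and turned to the black marks, locked under the ledges (horizontal distance between cap and hopper_mouth below 0.007 m and z of cap in the frame of hopper_mouth below -0.012 m and angle between the x axis of cap and the x axis of hopper, either way round below 0.3 rad and angle between cap's own z axis and vertical below 0.1 rad and x of tablet1 in the frame of hopper_mouth between -0.064 and 0.064 m and y of tablet1 in the frame of hopper_mouth between -0.064 and 0.064 m and z of each of tablet1, tablet2, tablet3, tablet4, tablet5, tablet6 in the frame of hopper_mouth below -0.02 m and x of tablet2 in the frame of hopper_mouth between -0.064 and 0.064 m and y of tablet2 in the frame of hopper_mouth between -0.064 and 0.064 m and x of tablet3 in the frame of hopper_mouth between -0.064 and 0.064 m and y of tablet3 in the frame of hopper_mouth between -0.064 and 0.064 m and x of tablet4 in the frame of hopper_mouth between -0.064 and 0.064 m and y of tablet4 in the frame of hopper_mouth between -0.064 and 0.064 m and x of tablet5 in the frame of hopper_mouth between -0.064 and 0.064 m and y of tablet5 in the frame of hopper_mouth between -0.064 and 0.064 m and x of tablet6 in the frame of hopper_mouth between -0.064 and 0.064 m and y of tablet6 in the frame of hopper_mouth between -0.064 and 0.064 m), for 0.2 s.
3. with the cap locked the toggle is held over to the green side (more than 0.35 rad) for at least 1 s (horizontal distance between cap and hopper_mouth below 0.007 m and z of cap in the frame of hopper_mouth below -0.012 m and angle between the x axis of cap and the x axis of hopper, either way round below 0.3 rad and angle between cap's own z axis and vertical below 0.1 rad and value of joint toggle above 0.35 rad), for 1 s.
At the end, for the whole second after the job is handed in: All tablets in the hopper, 20 mm or more below the mouth; cap locked: within 7 mm of the axis, level, underside 12 mm or more below the mouth point, handle within 0.3 rad of the black marks; plug at rest in the bin; toggle upright within 0.08 rad (all of step 2 and x of plug in the frame of bin between -0.075 and 0.075 m and y of plug in the frame of bin between -0.075 and 0.075 m and height (world z) of plug below 0.05 m and value of joint toggle between -0.08 and 0.08 rad and linear speed of each of cap, plug below 0.02 m/s); the robot touches nothing.
It fails at once if the toggle is pushed to the red side (beyond 0.2 rad) (value of joint toggle below -0.2 rad).
It fails at once if a bystander (bottle, jar or wrench) is moved more than 4 cm (distance of any of jug_amber, jar_blue, wrench from where it was at the start of the episode above 0.04 m).
Of tablet1, tablet2, tablet3, tablet4, tablet5, tablet6 only 4 to 6 are there at a start; the rules pass over those that are not, and their reading is None.
At some moment in a run one of tablet1, tablet2, tablet3, tablet4, tablet5, tablet6, cap may be knocked a few centimetres aside while the robot is not near it.
It also fails if it takes over 210 s, if anything falls off the work surface, if the arm or the gripper's body presses on something with over 40 N, if the wrist force passes 120 N, or if a joint passes its speed limit or range.

## Working session

There is one attempt and no reset: what is moved stays moved. The work goes in short steps, Python scripts to look and compute and a tool call to move; the robot and the scene stay as the last step left them, time stands still between calls to the robot, and variables do not carry over. Pictures are saved under pics/ and viewed, at most 14 in all, crops included, and the job is handed in when it is done.

Besides the shell and the picture viewer there is one more tool, called after "Emit:" as name([rows], argument=value, ...), one row to a line, values as JSON. carry_out: Moves the arm, as the interface text tells. Its arguments: {"type":"object","properties":{"rows":{"type":"array"},"grip":{"type":"number"}},"required":["rows"]}

```bash
mkdir -p pics
cat > h.py <<'E'
import numpy as np, cv2
from plant import telemetry, viewer, workorder
from scipy.spatial.transform import Rotation as R
def pose():
    o=telemetry.get_obs(); T=np.eye(4); T[:3,:3]=R.from_euler('xyz',o['orientation'],degrees=True).as_matrix(); T[:3,3]=o['tool_pos']; return T
def cam(n):
    c=viewer.camera_info(n); K=np.array(c['intrinsics'])
    E=np.array(c['extrinsics']) if 'extrinsics' in c else pose()@np.array(c['tool_from_camera'])
    return K,c['k1'],E
def snap(n,f=None):
    C=cam(n); im=viewer.snapshot(n)
    if f: cv2.imwrite('pics/'+f+'.png',im[:,:,::-1])
    return im,C
def ray(C,uv,z):
    K,k,E=C; d=np.array([k,0,0,0.])[[0,1,2,3]]
    p=cv2.undistortPoints(np.array(uv,float).reshape(-1,1,2),K,np.array([k,0,0,0.])).reshape(-1,2)
    v=np.c_[p,np.ones(len(p))]@E[:3,:3].T; o=E[:3,3]
    return o+v*((z-o[2])/v[:,2])[:,None]
def blobs(im,lo,hi,amin=30):
    hsv=cv2.cvtColor(im,cv2.COLOR_RGB2HSV); m=cv2.inRange(hsv,np.array(lo),np.array(hi))
    cs,_=cv2.findContours(m,cv2.RETR_EXTERNAL,cv2.CHAIN_APPROX_NONE)
    return [(cv2.contourArea(c),cv2.minAreaRect(c),c) for c in cs if cv2.contourArea(c)>amin]
E
python3 - <<'E'
from h import *
for n in('scene','top'):
    im,C=snap(n,n+'1'); print(n,C[0].round(1).tolist(),C[1],C[2].round(3).tolist())
a=cv2.imread('pics/scene1.png');b=cv2.imread('pics/top1.png')
print(viewer.camera_info('wrist'))
print(telemetry.get_obs())
E
```

```text
scene [[420.0, 0.0, 276.8], [0.0, 420.0, 202.4], [0.0, 0.0, 1.0]] -0.05970161867854766 [[0.869, 0.365, -0.333, 0.929], [0.494, -0.669, 0.556, -0.569], [-0.02, -0.648, -0.762, 0.932], [0.0, 0.0, 0.0, 1.0]]
top [[495.0, 0.0, 269.4], [0.0, 495.0, 211.0], [0.0, 0.0, 1.0]] -0.15789357458924894 [[0.025, -0.986, 0.167, 0.291], [-1.0, -0.027, -0.01, 0.039], [0.015, -0.167, -0.986, 1.657], [0.0, 0.0, 0.0, 1.0]]
{'intrinsics': array([[338.65872508,   0.        , 278.34974927],
       [  0.        , 338.65872508, 212.81401321],
       [  0.        ,   0.        ,   1.        ]]), 'k1': -0.06907828029251382, 'tool_from_camera': array([[ 3.83391961e-04, -9.65180079e-01, -2.61586061e-01,
         7.03931525e-02],
       [ 9.99999040e-01,  2.16369740e-05,  1.38580785e-03,
         2.93963162e-04],
       [-1.33189420e-03, -2.61586341e-01,  9.65179161e-01,
        -1.59385428e-01],
       [ 0.00000000e+00,  0.00000000e+00,  0.00000000e+00,
         1.00000000e+00]])}
{'clock': 0.1, 'joint_pos': array([-5.96385283e+01,  2.05857693e+01,  6.39343870e-01, -1.72413214e-02,
       -7.01346998e+01, -1.65050107e+01]), 'qvel': array([ 0.16043132, -0.10590025,  0.19656305,  0.04540285, -0.09643364,
       -0.05472805]), 'tau': array([-6.90036304e-04, -5.84159982e+01,  2.93753707e+01,  7.01567486e+00,
        1.02240464e-02, -6.05312903e-05]), 'tool_pos': array([ 0.16150554, -0.65495354,  0.22573799]), 'orientation': array([ 1.79917612e+02, -7.50860697e-03, -1.66149404e+02]), 'force': array([-0.16890658,  0.28115074,  0.045476  ]), 'moment': array([-0.04396616, -0.04548333, -0.05648602]), 'gripper_force': 0.0, 'opening': 0.08750868596955354}
```

View pics/top1.png

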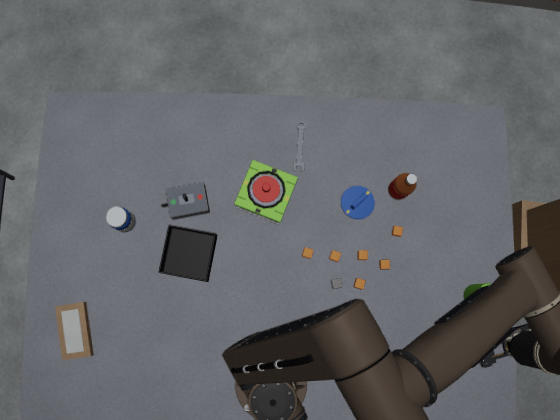

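View pics/scene1.png

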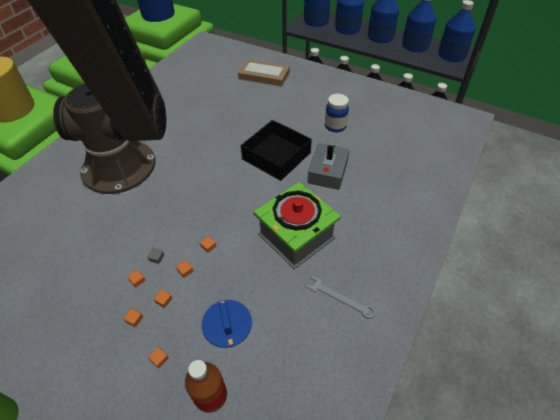

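The top view shows the green hopper (266,190) with the red plug, the cap (358,203), the bin (188,253) and the switchbox (187,200). Six orange tablets are at (308,253), (335,256), (363,255), (385,265), (398,231) and (360,284). The block at (337,284) is the grey look-alike, so I leave it out; only the orange ones fit. Next I measure positions and confirm with one enlarged crop.

Run:
```python
from h import *
im,C=snap('top'); s,D=snap('scene')
cols=dict(orange=((6,150,120),(18,255,255)),green=((35,120,100),(50,255,255)),red=((0,150,80),(4,255,255)),blue=((105,150,80),(125,255,255)),yellow=((19,120,120),(33,255,255)))
zs=dict(orange=.022,green=.1,red=.115,blue=.03,yellow=.1)
for nm,I,CC in(('top',im,C),('scene',s,D)):
  for k,(lo,hi) in cols.items():
    for a,r,c in blobs(I,lo,hi,8 if k=='yellow' else 30):
        if a>6000: continue
        m=cv2.moments(c); ce=(m['m10']/m['m00'],m['m01']/m['m00'])
        b=ray(CC,cv2.boxPoints(r),zs[k])[:,:2]; e=b[1]-b[0]
        print(nm,k,int(a),np.round(ce).tolist(),ray(CC,[ce],zs[k])[0,:2].round(3),'rectc',b.mean(0).round(3),'side',np.linalg.norm(e).round(3),np.linalg.norm(b[2]-b[1]).round(3),'ang',np.degrees(np.arctan2(e[1],e[0])).round(0))
# bin corners (top rim), switchbox, toggle from pixels
print('bin top', ray(C,[(165,227),(217,232),(208,281),(160,274)],.06).round(3).tolist())
print('toggle', ray(C,[(186,198)],.1).round(3), 'green dot',ray(C,[(173,202)],.055).round(3),'red',ray(C,[(200,198)],.055).round(3))
print('toggle sc', ray(D,[(331,149)],.109).round(3))
a=cv2.resize(im[150:300,150:420],None,fx=2.9,fy=2.9,interpolation=cv2.INTER_CUBIC)
cv2.imwrite('pics/crop1.png',a[:,:,::-1])
```

```text
top orange 66 [359.0, 283.0] [ 0.335 -0.282] rectc [ 0.335 -0.282] side 0.029 0.03 ang -18.0
top orange 56 [384.0, 264.0] [ 0.4   -0.367] rectc [ 0.4   -0.367] side 0.024 0.027 ang -89.0
top orange 56 [362.0, 255.0] [ 0.428 -0.292] rectc [ 0.428 -0.291] side 0.027 0.027 ang -89.0
top orange 56 [335.0, 256.0] [ 0.423 -0.199] rectc [ 0.424 -0.199] side 0.029 0.028 ang -18.0
top orange 49 [307.0, 253.0] [ 0.43  -0.107] rectc [ 0.431 -0.106] side 0.027 0.027 ang -89.0
top orange 58 [397.0, 231.0] [ 0.513 -0.411] rectc [ 0.513 -0.411] side 0.031 0.028 ang -1.0
top green 1090 [265.0, 193.0] [0.614 0.037] rectc [0.622 0.036] side 0.159 0.16 ang -19.0
top red 468 [266.0, 189.0] [0.624 0.036] rectc [0.624 0.036] side 0.078 0.08 ang -43.0
top blue 734 [357.0, 202.0] [ 0.606 -0.274] rectc [ 0.605 -0.274] side 0.109 0.108 ang -44.0
scene orange 167 [157.0, 356.0] [ 0.52  -0.418] rectc [ 0.52  -0.418] side 0.029 0.029 ang 81.0
scene orange 136 [132.0, 316.0] [ 0.406 -0.373] rectc [ 0.406 -0.373] side 0.031 0.035 ang 106.0
scene orange 124 [162.0, 297.0] [ 0.436 -0.299] rectc [ 0.436 -0.299] side 
[... 1567 characters left out ...]
5 1.413] side 0.21 0.164 ang 80.0
scene blue 328 [424.0, 13.0] [0.566 1.422] rectc [0.558 1.41 ] side 0.164 0.212 ang 67.0
scene blue 248 [387.0, 7.0] [0.39  1.403] rectc [0.386 1.405] side 0.117 0.142 ang 29.0
scene blue 94 [352.0, 2.0] [0.227 1.369] rectc [0.223 1.364] side 0.117 0.056 ang 28.0
scene yellow 17 [275.0, 227.0] [ 0.602 -0.033] rectc [ 0.602 -0.034] side 0.012 0.014 ang 81.0
scene yellow 169 [5.0, 65.0] [-0.706  0.142] rectc [-0.696  0.14 ] side 0.053 0.159 ang 25.0
bin top [[0.499, 0.362, 0.06], [0.488, 0.191, 0.06], [0.329, 0.213, 0.06], [0.346, 0.37, 0.06]]
toggle [[0.59  0.291 0.1  ]] green dot [[0.584 0.341 0.055]] red [[0.6   0.252 0.055]]
toggle sc [[0.607 0.282 0.109]]
```

View pics/crop1.png

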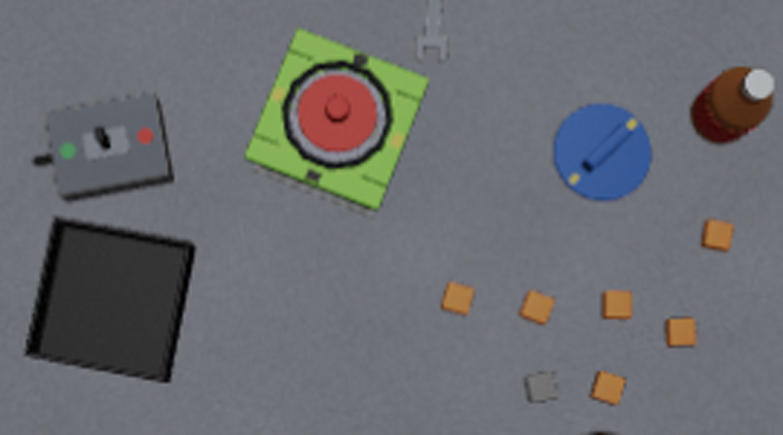

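The crop shows six orange tablets and one grey block at (541,386), which is not meant. The black marks at (360,60) and (313,176) put hopper x at about -20°. The handle at (574,179)-(632,124) puts the cap at about -46°. The green dot is on the left. I'll move above the hopper now.

Emit:
carry_out([
  [-0.308,0.279,-0.022,0,0,0],
  [-0.308,0.279,-0.022,0,0,0],
  [-0.308,0.279,-0.022,0,0,0],
  [-0.308,0.279,-0.022,0,0,0],
  [-0.308,0.279,-0.022,0,0,0],
  [-0.308,0.279,-0.022,0,0,0],
  [-0.308,0.279,-0.022,0,0,0],
  [-0.308,0.279,-0.022,0,0,0],
], grip=0.15)

```text
clock: 1.2
tool_pos: [0.3952, -0.3087, 0.249]
orientation: [-180.0, 0.1, -165.9]
force: [-0.3, -1.2, -0.1]
opening: 0.0503
gripper_force: 0.0
```

Emit:
carry_out([
  [-0.308,0.279,-0.022,0,0,0],
  [-0.308,0.279,-0.022,0,0,0],
  [-0.308,0.279,-0.022,0,0,0],
  [-0.308,0.279,-0.022,0,0,0],
  [-0.308,0.279,-0.022,0,0,0],
  [-0.308,0.279,-0.022,0,0,0],
  [-0.308,0.279,-0.022,0,0,0],
  [-0.308,0.279,-0.022,0,0,0],
])

```text
clock: 2.2
tool_pos: [0.6273, 0.0354, 0.2692]
orientation: [-180.0, -0.1, -166.0]
force: [0.0, -0.7, -0.6]
opening: 0.0502
gripper_force: 0.0
```

```bash
cat >> h.py <<'E'
def to(x,y,z,yaw=None):
    T=pose(); d=T[:3,:3].T@(np.array([x,y,z])-T[:3,3]); c=telemetry.get_obs()['orientation'][2]
    a=0 if yaw is None else -((yaw-c+180)%360-180)
    return d.round(4).tolist(), 'az',round(np.radians(a),3),'rows',round(np.linalg.norm(d)/.0625,1),round(abs(a)/10.7,1)
def st():
    o=telemetry.get_obs(); print('t',round(o['clock'],2),'p',o['tool_pos'].round(4),'rpy',o['orientation'].round(2),'q',o['joint_pos'].round(0),'F',o['force'].round(1),'op',round(o['opening'],4),'gf',round(o['gripper_force'],1))
def cen(c): m=cv2.moments(c); return (m['m10']/m['m00'],m['m01']/m['m00'])
E
python3 - <<'E'
from h import *
st()
im,C=snap('wrist','w1')
for a,r,c in blobs(im,(0,150,60),(4,255,255),300): print('red',a,cen(c),ray(C,[cen(c),r[0]],.116).round(4),[ (ray(C,cv2.boxPoints(r),.116)).round(3).tolist()])
for a,r,c in blobs(im,(35,120,80),(50,255,255),3000): print('green',a,ray(C,cv2.boxPoints(r),.1).round(4).tolist(),ray(C,cv2.boxPoints(r),.1).mean(0))
for a,r,c in blobs(im,(19,120,100),(33,255,255),30): print('yel',a,cen(c),ray(C,[cen(c)],.1).round(4))
E
```

```text
t 2.2 p [0.6273 0.0354 0.2692] rpy [-1.7999e+02 -9.0000e-02 -1.6604e+02] q [ 21.  15.  -2.  -0. -73. -97.] F [ 0.  -0.7 -0.6] op 0.0502 gf 0.0
red 6332.5 (275.7864719041979, 196.11269903934726) [[0.6255 0.0332 0.116 ]
 [0.6259 0.0331 0.116 ]] [[[0.596, -0.017, 0.116], [0.575, 0.063, 0.116], [0.658, 0.087, 0.116], [0.68, 0.0, 0.116]]]
green 24533.0 [[0.6685, -0.0761, 0.1], [0.5233, -0.0139, 0.1], [0.5757, 0.1358, 0.1], [0.7381, 0.0851, 0.1]] [0.62637704 0.03273275 0.1       ]
yel 172.5 (396.8521739130435, 300.28888888888883) [[0.71   0.1907 0.1   ]]
yel 171.0 (159.4980506822612, 299.7261208576998) [[ 0.772  -0.0619  0.1   ]]
yel 152.0 (334.32894736842104, 231.19627192982452) [[0.65   0.1008 0.1   ]]
yel 184.0 (214.6748188405797, 152.43478260869566) [[ 0.6013 -0.0335  0.1   ]]
yel 56.0 (53.151785714285715, 82.8125) [[ 0.5726 -0.1976  0.1   ]]
```

View pics/w1.png

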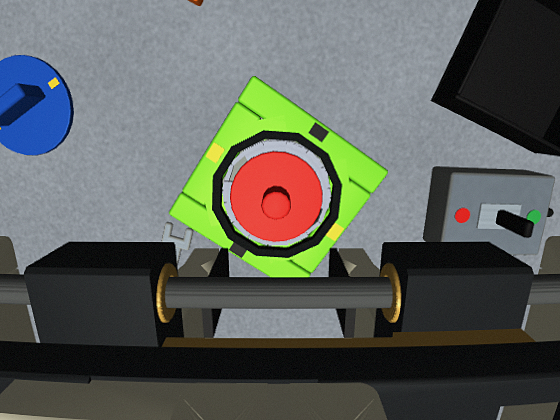

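The plug (276,196) and the yellow marks (334,231) and (215,152) give a centre of (0.6257, 0.0335). The marks are 143 mm apart (142 expected) and hopper x is at -20°. I'll grasp the plug and take it to the bin.

Emit:
carry_out([
  [0.002,-0.0015,0.05,0,0,0],
  [0.002,-0.0015,0.1,0,0,0],
  [0.002,-0.0015,0.13,0,0,0],
  [0.002,-0.0015,0.149,0,0,0],
  [0.002,-0.0015,0.149,0,0,0],
  [0.002,-0.0015,0.149,0,0,0],
  [0.002,-0.0015,0.149,0,0,0],
])

```text
clock: 3.12
tool_pos: [0.6251, 0.0318, 0.1229]
orientation: [180.0, 0.1, -166.2]
force: [-0.4, -0.1, 0.9]
opening: 0.0508
gripper_force: 0.0
```

Emit:
carry_out([
  [0,0,0,0,0,0],
  [0,0,0,0,0,0],
  [0,0,0,0,0,0],
  [0,0,0,0,0,0],
  [0,0,0,0,0,0],
  [0,0,-0.03,0,0,0],
  [0,0,-0.08,0,0,0],
  [0,0,-0.11,0,0,0],
], grip=-1)

```text
clock: 4.12
tool_pos: [0.6251, 0.032, 0.2339]
orientation: [-180.0, 0.1, -166.1]
force: [1.6, -0.0, -0.4]
opening: 0.0253
gripper_force: 30.0
```

Run:
```python
from h import *
st()
im,C=snap('top')
s=im[205:300,140:250]
g=cv2.cvtColor(im,cv2.COLOR_RGB2GRAY)
m=(cv2.inRange(g,0,55)); m[:222]=0;m[290:]=0;m[:,:140]=0;m[:,225:]=0
cs,_=cv2.findContours(m,0,2); c=max(cs,key=cv2.contourArea); r=cv2.minAreaRect(c); print(r, ray(C,cv2.boxPoints(r),.05).round(3).tolist(), ray(C,[r[0]],.03))
print(to(.417,.284,.23))
```

```text
t 4.12 p [0.6251 0.032  0.2339] rpy [-1.7999e+02  1.2000e-01 -1.6613e+02] q [ 21.  16.  -5.   0. -69. -97.] F [ 1.6 -0.  -0.4] op 0.0253 gf 30.0
((172.85293579101562, 258.0882263183594), (70.39393615722656, 32.64803695678711), 77.47119140625) [[0.498, 0.416, 0.05], [0.525, 0.312, 0.05], [0.302, 0.251, 0.05], [0.276, 0.353, 0.05]] [[0.40068204 0.33602921 0.03      ]]
([0.143, 0.2949, 0.0066], 'az', np.float64(0.0), 'rows', np.float64(5.2), 0.0)
```

Emit:
carry_out([
  [0.143,0.295,0,0,0,0],
  [0.143,0.295,0,0,0,0],
  [0.143,0.295,0,0,0,0],
  [0.143,0.295,0,0,0,0],
  [0.143,0.295,0,0,0,0],
  [0.143,0.295,0,0,0,0],
  [0.143,0.295,0,0,0,0],
])

```text
clock: 5.05
tool_pos: [0.4144, 0.2848, 0.2314]
orientation: [-180.0, -0.0, -166.0]
force: [0.3, -0.2, 0.0]
opening: 0.0256
gripper_force: 30.0
```

Run:
```python
from h import *
st()
im,C=snap('wrist','w2')
s,D=snap('scene'); print(ray(D,[(243,150),(273,123),(311,150),(276,176)],.06).round(3).tolist(),ray(D,[(243,150),(273,123),(311,150),(276,176)],.06).mean(0))
print(ray(C,[(275,200)],.15))
```

```text
t 5.05 p [0.4144 0.2848 0.2314] rpy [-180.     -0.   -166.01] q [  57.    4.  -20.   -0.  -66. -133.] F [ 0.3 -0.2  0. ] op 0.0256 gf 30.0
[[0.353, 0.201, 0.06], [0.37, 0.357, 0.06], [0.536, 0.3, 0.06], [0.497, 0.153, 0.06]] [0.43886926 0.25268289 0.06      ]
[[0.40048414 0.27948334 0.15      ]]
```

View pics/w2.png

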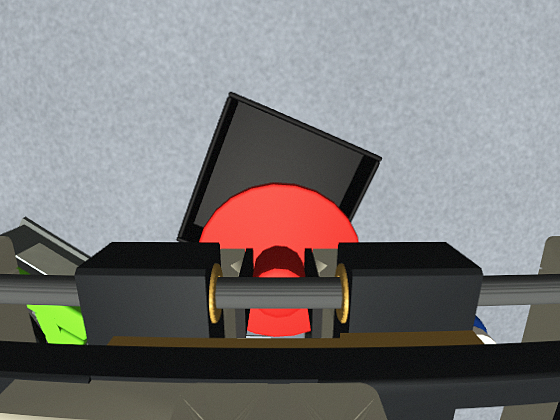

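The plug is held over the bin. The rim corners at (232,93), (380,158) and (179,241) give its centre.

Run:
```python
from h import *
C=cam('wrist'); b=ray(C,[(232,93),(380,158),(179,241)],.06); c=(b[1]+b[2])/2
print(b.round(3).tolist(),c,np.linalg.norm(b[0]-b[1]),np.linalg.norm(b[0]-b[2])); print(to(c[0],c[1],.055))
```

```text
[[0.332, 0.219, 0.06], [0.356, 0.372, 0.06], [0.488, 0.196, 0.06]] [0.42213786 0.28389834 0.06      ] 0.15472877232362767 0.15803780643063486
([-0.0067, -0.0013, 0.1763], 'az', np.float64(0.0), 'rows', np.float64(2.8), 0.0)
```

Emit:
carry_out([
  [-0.007,-0.001,0.06,0,0,0],
  [-0.007,-0.001,0.11,0,0,0],
  [-0.007,-0.001,0.15,0,0,0],
  [-0.007,-0.001,0.176,0,0,0],
  [-0.007,-0.001,0.176,0,0,0],
  [-0.007,-0.001,0.176,0,0,0],
])

```text
clock: 5.9
tool_pos: [0.4231, 0.2847, 0.0564]
orientation: [180.0, 0.0, -166.2]
force: [-0.2, 0.2, -0.1]
opening: 0.0253
gripper_force: 30.0
```

Emit:
carry_out([
  [0,0,0,0,0,0],
  [0,0,0,0,0,0],
  [0,0,0,0,0,0],
  [0,0,0,0,0,0],
  [0,0,-0.06,0,0,0],
  [0,0,-0.12,0,0,0],
  [0,0,-0.18,0,0,0],
  [0,0,-0.18,0,0,0],
], grip=0.15)

```text
clock: 6.9
tool_pos: [0.4239, 0.2868, 0.241]
orientation: [179.7, 0.5, -166.1]
force: [-0.8, -0.3, -1.0]
opening: 0.0504
gripper_force: 0.0
```

Emit:
carry_out([
  [0.017,-0.271,-0.065,0,0,0],
  [0.017,-0.271,-0.065,0,0,0],
  [0.017,-0.271,-0.065,0,0,0],
  [0.017,-0.271,-0.065,0,0,0],
  [0.017,-0.271,-0.065,0,0,0],
  [0.017,-0.271,-0.065,0,0,0],
])

```text
clock: 7.65
tool_pos: [0.4704, 0.016, 0.3005]
orientation: [180.0, -0.0, -166.3]
force: [-0.4, -0.2, -0.3]
opening: 0.05
gripper_force: 0.0
```

Emit:
carry_out([
  [0.017,-0.271,0,0,0,0],
  [0.017,-0.271,0,0,0,0],
  [0.017,-0.271,0,0,0,0],
  [0.017,-0.271,0,0,0,0],
  [0.017,-0.271,0,0,0,0],
  [0.017,-0.271,0,0,0,0],
  [0.017,-0.271,0,0,0,0],
])

```text
clock: 8.52
tool_pos: [0.5188, -0.2485, 0.3]
orientation: [180.0, -0.0, -166.1]
force: [-0.4, -0.3, 0.4]
opening: 0.0502
gripper_force: 0.0
```

```bash
cat >> h.py <<'E'
def tabs(f=None):
    im,C=snap('wrist',f); out=[]
    for a,r,c in blobs(im,(6,150,130),(19,255,255),150):
        c=cv2.convexHull(c); r=cv2.minAreaRect(c); b=ray(C,cv2.boxPoints(r),.022)[:,:2]; e=b[1]-b[0]
        print('tab px',np.round(r[0]),int(a),'rectc',b.mean(0).round(4),'sides',round(np.linalg.norm(e),3),round(np.linalg.norm(b[2]-b[1]),3),'ang',round(np.degrees(np.arctan2(e[1],e[0]))%90,1))
    return im,C
E
python3 - <<'E'
from h import *
st(); tabs('w3')
im,C=snap('top')
for a,r,c in blobs(im,(0,150,60),(4,255,255),100): print('red',a,cen(c),ray(C,[cen(c)],.02))
E
```

```text
t 8.53 p [ 0.5188 -0.2485  0.3   ] rpy [ 1.7996e+02 -4.0000e-02 -1.6611e+02] q [ -6.   9.  -5.  -0. -76. -70.] F [-0.4 -0.3  0.4] op 0.0502 gf 0.0
tab px [152. 144.] 543 rectc [ 0.5157 -0.4156] sides 0.032 0.032 ang 76.8
tab px [397. 140.] 548 rectc [ 0.435  -0.1111] sides 0.031 0.031 ang 75.4
tab px [330. 115.] 603 rectc [ 0.4269 -0.203 ] sides 0.031 0.031 ang 68.6
tab px [257. 100.] 609 rectc [ 0.4318 -0.2967] sides 0.031 0.031 ang 88.2
tab px [203.  61.] 647 rectc [ 0.4023 -0.3709] sides 0.033 0.031 ang 2.4
tab px [284.  22.] 702 rectc [ 0.3365 -0.2857] sides 0.032 0.031 ang 72.9
red 505.0 (187.4980198019802, 251.66633663366338) [[0.42422987 0.2899707  0.02      ]]
```

View pics/w3.png

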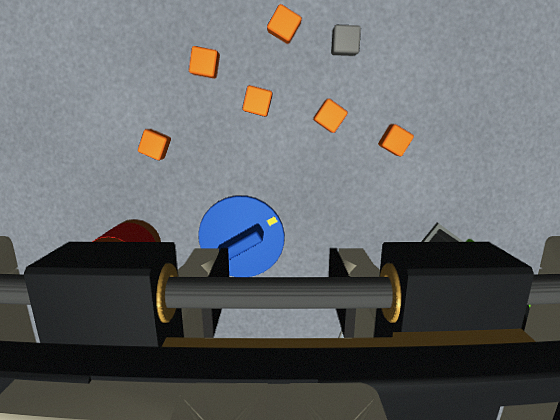

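The bin holds the plug. Six orange tablets are measured at 31–32 mm sides (32 expected), and the grey one at (346,39) is ignored. I'll fetch the tablet at (330,115) first.

Emit:
carry_out([
  [0.078,0.066,0.05,0,0,0.17],
  [0.078,0.066,0.1,0,0,0.34],
  [0.078,0.066,0.15,0,0,0.506],
  [0.078,0.066,0.2,0,0,0.506],
  [0.078,0.066,0.25,0,0,0.506],
  [0.078,0.066,0.28,0,0,0.506],
  [0.078,0.066,0.296,0,0,0.506],
  [0.078,0.066,0.296,0,0,0.506],
])

```text
clock: 9.62
tool_pos: [0.4267, -0.2033, 0.0039]
orientation: [-180.0, -0.1, 164.9]
force: [-0.1, 0.0, 0.4]
opening: 0.0501
gripper_force: 0.0
```

Emit:
carry_out([
  [0,0,0,0,0,0],
  [0,0,0,0,0,0],
  [0,0,0,0,0,0],
  [0,0,0,0,0,0],
  [0,0,0,0,0,0],
  [0,0,-0.04,0,0,0],
  [0,0,-0.1,0,0,0],
  [0,0,-0.16,0,0,0],
], grip=-1)

```text
clock: 10.62
tool_pos: [0.4267, -0.2041, 0.1666]
orientation: [180.0, -0.0, 164.9]
force: [2.2, 0.3, -1.2]
opening: 0.0321
gripper_force: 29.0
```

Run:
```python
from h import *
st(); print(to(.6257,.0335,.2)); tabs()
```

```text
t 10.62 p [ 0.4267 -0.2041  0.1666] rpy [180.    -0.   164.85] q [  -2.    4.  -29.   -0.  -57. -103.] F [ 2.2  0.3 -1.2] op 0.0321 gf 29.0
([-0.13, 0.2813, -0.0334], 'az', np.float64(0.0), 'rows', np.float64(5.0), 0.0)
tab px [280. 260.] 2078 rectc [ 0.484  -0.2173] sides 0.067 0.035 ang 74.9
tab px [185. 230.] 841 rectc [ 0.4313 -0.2962] sides 0.032 0.031 ang 0.2
tab px [103. 221.] 941 rectc [ 0.4021 -0.3706] sides 0.031 0.033 ang 7.9
tab px [378. 182.] 1075 rectc [ 0.4345 -0.1107] sides 0.032 0.031 ang 75.2
tab px [162. 128.] 1190 rectc [ 0.3367 -0.2855] sides 0.032 0.031 ang 74.0
```

Emit:
carry_out([
  [-0.13,0.281,-0.034,0,0,0],
  [-0.13,0.281,-0.034,0,0,0],
  [-0.13,0.281,-0.034,0,0,0],
  [-0.13,0.281,-0.034,0,0,0],
  [-0.13,0.281,-0.034,0,0,0],
  [-0.13,0.281,-0.034,0,0,0],
  [-0.13,0.281,0.015,0,0,0],
  [-0.13,0.281,0.04,0,0,0],
])

```text
clock: 11.68
tool_pos: [0.6244, 0.0326, 0.1223]
orientation: [-180.0, -0.1, 164.8]
force: [-0.8, -0.5, -0.1]
opening: 0.0323
gripper_force: 29.0
```

Emit:
carry_out([
  [0,0,0,0,0,0],
  [0,0,0,0,0,0],
  [0,0,0,0,0,0],
  [0,0,-0.04,0,0,0],
  [0,0,-0.08,0,0,0],
], grip=0.15)

```text
clock: 12.3
tool_pos: [0.6262, 0.0331, 0.2065]
orientation: [180.0, 0.0, 164.9]
force: [0.5, -0.6, 1.0]
opening: 0.0504
gripper_force: 0.0
```

Emit:
carry_out([
  [0.147,-0.189,0,0,0,0],
  [0.147,-0.189,0,0,0,0],
  [0.147,-0.189,0,0,0,0],
  [0.147,-0.189,0,0,0,0],
  [0.147,-0.189,0,0,0,0],
  [0.147,-0.189,0,0,0,0],
])

```text
clock: 13.05
tool_pos: [0.4356, -0.1109, 0.2059]
orientation: [179.9, 0.2, 164.8]
force: [-0.0, -1.0, -0.2]
opening: 0.0506
gripper_force: 0.0
```

Run:
```python
from h import *
st(); print(to(.4345,-.1107,.003)); tabs()
im,C=snap('top')
for a,r,c in blobs(im,(6,150,90),(18,255,255),5): print(a,np.round(cen(c)),ray(C,[cen(c)],.022).round(3)+[.005,-.005,0])
```

```text
t 13.05 p [ 0.4356 -0.1109  0.2059] rpy [1.7993e+02 1.6000e-01 1.6484e+02] q [  11.   -0.  -28.    0.  -62. -116.] F [-0.  -1.  -0.2] op 0.0506 gf 0.0
([0.0017, -0.0003, 0.2029], 'az', np.float64(0.0), 'rows', np.float64(3.2), 0.0)
tab px [112. 232.] 611 rectc [ 0.4315 -0.296 ] sides 0.033 0.031 ang 2.6
tab px [ 41. 224.] 675 rectc [ 0.4023 -0.3709] sides 0.032 0.033 ang 8.3
tab px [278. 190.] 837 rectc [ 0.4348 -0.1108] sides 0.03 0.031 ang 74.8
tab px [ 88. 144.] 840 rectc [ 0.3364 -0.2849] sides 0.033 0.031 ang 73.7
65.5 [359. 283.] [[ 0.34  -0.287  0.022]]
64.0 [384. 264.] [[ 0.405 -0.37   0.022]]
63.0 [362. 255.] [[ 0.433 -0.296  0.022]]
62.5 [397. 231.] [[ 0.517 -0.415  0.022]]
66.0 [401. 179.] [[ 0.699 -0.434  0.022]]
```

Emit:
carry_out([
  [0.001,0,0.06,0,0,0],
  [0.001,0,0.12,0,0,0],
  [0.001,0,0.17,0,0,0],
  [0.001,0,0.202,0,0,0],
  [0.001,0,0.202,0,0,0],
  [0.001,0,0.202,0,0,0],
])

```text
clock: 13.9
tool_pos: [0.4346, -0.1101, 0.002]
orientation: [-180.0, -0.1, 164.9]
force: [0.1, 0.1, 0.3]
opening: 0.0505
gripper_force: 0.0
```

Emit:
carry_out([
  [0,0,0,0,0,0],
  [0,0,0,0,0,0],
  [0,0,0,0,0,0],
  [0,0,0,0,0,0],
  [0,0,0,0,0,0],
  [0,0,-0.04,0,0,0],
  [0,0,-0.1,0,0,0],
  [0,0,-0.16,0,0,0],
], grip=-1)

```text
clock: 14.9
tool_pos: [0.4334, -0.1107, 0.1643]
orientation: [-180.0, -0.0, 164.9]
force: [2.1, 0.3, -0.8]
opening: 0.0318
gripper_force: 30.0
```

Emit:
carry_out([
  [-0.147,0.189,-0.035,0,0,0],
  [-0.147,0.189,-0.035,0,0,0],
  [-0.147,0.189,-0.035,0,0,0],
  [-0.147,0.189,-0.035,0,0,0],
  [-0.147,0.189,-0.035,0,0,0],
  [-0.147,0.189,0.015,0,0,0],
  [-0.147,0.189,0.04,0,0,0],
  [-0.147,0.189,0.04,0,0,0],
])

```text
clock: 15.9
tool_pos: [0.6232, 0.0326, 0.1204]
orientation: [-179.9, -0.2, 164.8]
force: [-0.3, 0.6, -0.6]
opening: 0.0312
gripper_force: 30.0
```

Emit:
carry_out([
  [0,0,0,0,0,0],
  [0,0,0,0,0,0],
  [0,0,0,0,0,0],
  [0,0,-0.04,0,0,0],
  [0,0,-0.08,0,0,0],
], grip=0.15)

```text
clock: 16.52
tool_pos: [0.625, 0.0334, 0.2038]
orientation: [-180.0, -0.0, 164.9]
force: [1.1, -0.2, 0.9]
opening: 0.0505
gripper_force: 0.0
```

Emit:
carry_out([
  [0.103,-0.369,0,0,0,0],
  [0.103,-0.369,0,0,0,0],
  [0.103,-0.369,0,0,0,0],
  [0.103,-0.369,0,0,0,0],
  [0.103,-0.369,0,0,0,0],
  [0.103,-0.369,0,0,0,-0.12],
  [0.103,-0.369,0,0,0,-0.24],
  [0.103,-0.369,0,0,0,-0.24],
])

```text
clock: 17.52
tool_pos: [0.429, -0.2967, 0.2032]
orientation: [-180.0, 0.1, 178.5]
force: [0.1, 0.5, 0.8]
opening: 0.0503
gripper_force: 0.0
```

```bash
cat >> h.py <<'E'
def chk():
    im,C=snap('top')
    for a,r,c in blobs(im,(6,150,90),(18,255,255),5): print('top',a,np.round(cen(c)),ray(C,[cen(c)],.022).round(3)+[.005,-.005,0])
    for a,r,c in blobs(im,(105,150,80),(125,255,255),100): print('cap',a,ray(C,[cen(c)],.03).round(3)+[.004,-.004,0])
E
python3 - <<'E'
from h import *
st(); print(to(.4315,-.2965,.003)); tabs(); chk()
E
```

```text
t 17.52 p [ 0.429  -0.2967  0.2032] rpy [-1.7999e+02  6.0000e-02  1.7845e+02] q [-13.   7. -21.   0. -62. -78.] F [0.1 0.5 0.8] op 0.0503 gf 0.0
([-0.0023, 0.0003, 0.2002], 'az', np.float64(0.0), 'rows', np.float64(3.2), 0.0)
tab px [278. 194.] 858 rectc [ 0.4315 -0.2964] sides 0.03 0.03 ang 88.5
tab px [203. 168.] 875 rectc [ 0.4021 -0.371 ] sides 0.031 0.032 ang 5.1
tab px [286.  97.] 1029 rectc [ 0.3363 -0.2858] sides 0.031 0.031 ang 72.4
top 66.5 [359. 283.] [[ 0.34  -0.287  0.022]]
top 61.0 [384. 264.] [[ 0.404 -0.37   0.022]]
top 9.0 [268. 185.] [[0.662 0.025 0.022]]
top 73.0 [401. 179.] [[ 0.698 -0.433  0.022]]
cap 227.5 [[ 0.639 -0.285  0.03 ]]
```

Emit:
carry_out([
  [-0.002,0,0.06,0,0,0],
  [-0.002,0,0.12,0,0,0],
  [-0.002,0,0.17,0,0,0],
  [-0.002,0,0.2,0,0,0],
  [-0.002,0,0.2,0,0,0],
  [-0.002,0,0.2,0,0,0],
])

```text
clock: 18.38
tool_pos: [0.4323, -0.295, 0.0025]
orientation: [-180.0, -0.0, 178.6]
force: [-0.3, -0.5, -0.0]
opening: 0.0504
gripper_force: 0.0
```

Emit:
carry_out([
  [0,0,0,0,0,0],
  [0,0,0,0,0,0],
  [0,0,0,0,0,0],
  [0,0,0,0,0,0],
  [0,0,0,0,0,0],
  [0,0,-0.04,0,0,0],
  [0,0,-0.1,0,0,0],
  [0,0,-0.16,0,0,0],
], grip=-1)

```text
clock: 19.38
tool_pos: [0.4307, -0.2958, 0.164]
orientation: [180.0, -0.1, 178.6]
force: [1.0, -0.7, -0.3]
opening: 0.0316
gripper_force: 30.0
```

Emit:
carry_out([
  [-0.186,0.335,-0.035,0,0,0],
  [-0.186,0.335,-0.035,0,0,0],
  [-0.186,0.335,-0.035,0,0,0],
  [-0.186,0.335,-0.035,0,0,0],
  [-0.186,0.335,-0.035,0,0,0],
  [-0.186,0.335,-0.035,0,0,0],
  [-0.186,0.335,0,0,0,0],
  [-0.186,0.335,0.04,0,0,0],
])

```text
clock: 20.38
tool_pos: [0.6262, 0.036, 0.1217]
orientation: [180.0, 0.1, 178.7]
force: [-0.8, -1.0, -1.5]
opening: 0.0316
gripper_force: 30.0
```

Emit:
carry_out([
  [0,0,0,0,0,0],
  [0,0,0,0,0,0],
  [0,0,0,0,0,0],
  [0,0,-0.04,0,0,0],
  [0,0,-0.08,0,0,0],
], grip=0.15)

```text
clock: 21.0
tool_pos: [0.6257, 0.0342, 0.205]
orientation: [180.0, 0.1, 178.6]
force: [0.5, 1.3, -0.7]
opening: 0.0507
gripper_force: 0.0
```

Emit:
carry_out([
  [0.213,-0.41,0,0,0,-0.08],
  [0.213,-0.41,0,0,0,-0.08],
  [0.213,-0.41,0,0,0,-0.08],
  [0.213,-0.41,0,0,0,-0.08],
  [0.213,-0.41,0,0,0,-0.08],
  [0.213,-0.41,0,0,0,-0.08],
  [0.213,-0.41,0,0,0,-0.08],
  [0.213,-0.41,0,0,0,-0.08],
])

```text
clock: 22.0
tool_pos: [0.401, -0.3729, 0.2043]
orientation: [-179.9, 0.1, -177.0]
force: [-0.3, 0.1, 0.5]
opening: 0.0506
gripper_force: 0.0
```

Run:
```python
from h import *
st(); print(to(.4021,-.371,.003)); tabs(); chk()
```

```text
t 22.0 p [ 0.401  -0.3729  0.2043] rpy [-1.7992e+02  1.3000e-01 -1.7698e+02] q [-22.   9. -18.   0. -63. -65.] F [-0.3  0.1  0.5] op 0.0506 gf 0.0
([-0.0008, 0.0021, 0.2013], 'az', np.float64(0.0), 'rows', np.float64(3.2), 0.0)
tab px [280. 192.] 836 rectc [ 0.4019 -0.3712] sides 0.03 0.03 ang 3.1
tab px [369. 132.] 945 rectc [ 0.3362 -0.2861] sides 0.031 0.031 ang 73.3
top 33.0 [266. 197.] [[0.622 0.029 0.022]]
top 12.0 [268. 185.] [[0.663 0.024 0.022]]
top 77.0 [401. 179.] [[ 0.697 -0.433  0.022]]
```

Emit:
carry_out([
  [-0.001,0.002,0.06,0,0,0],
  [-0.001,0.002,0.12,0,0,0],
  [-0.001,0.002,0.17,0,0,0],
  [-0.001,0.002,0.201,0,0,0],
  [-0.001,0.002,0.201,0,0,0],
  [-0.001,0.002,0.201,0,0,0],
])

```text
clock: 22.85
tool_pos: [0.4046, -0.368, 0.0024]
orientation: [-180.0, 0.1, -176.8]
force: [-0.7, 0.2, 0.2]
opening: 0.0503
gripper_force: 0.0
```

Emit:
carry_out([
  [0,0,0,0,0,0],
  [0,0,0,0,0,0],
  [0,0,0,0,0,0],
  [0,0,0,0,0,0],
  [0,0,0,0,0,0],
  [0,0,-0.04,0,0,0],
  [0,0,-0.1,0,0,0],
  [0,0,-0.16,0,0,0],
], grip=-1)

```text
clock: 23.85
tool_pos: [0.4028, -0.3679, 0.1628]
orientation: [180.0, -0.1, -176.8]
force: [0.6, -0.0, -1.3]
opening: 0.0321
gripper_force: 30.0
```

Emit:
carry_out([
  [-0.245,0.392,-0.035,0,0,0],
  [-0.245,0.392,-0.035,0,0,0],
  [-0.245,0.392,-0.035,0,0,0],
  [-0.245,0.392,-0.035,0,0,0],
  [-0.245,0.392,-0.035,0,0,0],
  [-0.245,0.392,-0.035,0,0,0],
  [-0.245,0.392,-0.035,0,0,0],
  [-0.245,0.392,-0.035,0,0,0],
])

```text
clock: 24.85
tool_pos: [0.6272, 0.0397, 0.196]
orientation: [-180.0, -0.0, -176.7]
force: [0.8, 0.2, -0.1]
opening: 0.0319
gripper_force: 30.0
```

Emit:
carry_out([
  [0,0,0.04,0,0,0],
  [0,0,0.075,0,0,0],
  [0,0,0.075,0,0,0],
])

```text
clock: 25.22
tool_pos: [0.6239, 0.0359, 0.1186]
orientation: [-179.9, -0.4, -176.8]
force: [0.2, -0.1, -0.5]
opening: 0.0315
gripper_force: 30.0
```

Emit:
carry_out([
  [0,0,0,0,0,0],
  [0,0,0,0,0,0],
  [0,0,0,0,0,0],
  [0,0,-0.04,0,0,0],
  [0,0,-0.08,0,0,0],
], grip=0.15)

```text
clock: 25.85
tool_pos: [0.6261, 0.0367, 0.203]
orientation: [-180.0, -0.0, -176.8]
force: [0.8, 0.3, -0.1]
opening: 0.0501
gripper_force: 0.0
```

Emit:
carry_out([
  [0.306,-0.304,0,0,0,0.12],
  [0.306,-0.304,0,0,0,0.24],
  [0.306,-0.304,0,0,0,0.35],
  [0.306,-0.304,0,0,0,0.35],
  [0.306,-0.304,0,0,0,0.35],
  [0.306,-0.304,0,0,0,0.35],
  [0.306,-0.304,0,0,0,0.35],
  [0.306,-0.304,0,0,0,0.35],
])

```text
clock: 26.85
tool_pos: [0.3353, -0.2857, 0.2024]
orientation: [-180.0, 0.1, 162.9]
force: [-0.1, 0.3, -0.1]
opening: 0.0501
gripper_force: 0.0
```

Run:
```python
from h import *
st(); print(to(.3363,-.2858,.003)); tabs(); chk()
```

```text
t 26.85 p [ 0.3353 -0.2857  0.2024] rpy [-1.8000e+02  8.0000e-02  1.6287e+02] q [-15.  -1. -29.   0. -62. -93.] F [-0.1  0.3 -0.1] op 0.0501 gf 0.0
([-0.0007, 0.0002, 0.1994], 'az', np.float64(0.0), 'rows', np.float64(3.2), 0.0)
tab px [278. 192.] 860 rectc [ 0.3355 -0.2856] sides 0.03 0.03 ang 72.9
top 63.5 [397. 231.] [[ 0.517 -0.416  0.022]]
top 5.5 [257. 190.] [[0.645 0.061 0.022]]
top 12.5 [267. 185.] [[0.663 0.027 0.022]]
top 67.5 [401. 179.] [[ 0.699 -0.434  0.022]]
cap 732.5 [[ 0.61  -0.278  0.03 ]]
```

Emit:
carry_out([
  [0,0,0.06,0,0,0],
  [0,0,0.12,0,0,0],
  [0,0,0.17,0,0,0],
  [0,0,0.199,0,0,0],
  [0,0,0.199,0,0,0],
  [0,0,0.199,0,0,0],
], grip=0.0)

```text
clock: 27.7
tool_pos: [0.3389, -0.283, 0.0025]
orientation: [-180.0, 0.0, 163.3]
force: [-0.1, 0.1, -0.1]
opening: 0.0437
gripper_force: 0.0
```

Emit:
carry_out([
  [0,0,0,0,0,0],
  [0,0,0,0,0,0],
  [0,0,0,0,0,0],
  [0,0,0,0,0,0],
  [0,0,0,0,0,0],
  [0,0,-0.04,0,0,0],
  [0,0,-0.1,0,0,0],
  [0,0,-0.16,0,0,0],
], grip=-1)

```text
clock: 28.7
tool_pos: [0.3368, -0.2835, 0.164]
orientation: [-180.0, -0.1, 163.1]
force: [1.9, -0.6, -1.5]
opening: 0.0319
gripper_force: 30.0
```

Emit:
carry_out([
  [-0.183,0.389,-0.035,0,0,0],
  [-0.183,0.389,-0.035,0,0,0],
  [-0.183,0.389,-0.035,0,0,0],
  [-0.183,0.389,-0.035,0,0,0],
  [-0.183,0.389,-0.035,0,0,0],
  [-0.183,0.389,-0.035,0,0,0],
  [-0.183,0.389,-0.035,0,0,0],
  [-0.183,0.389,-0.035,0,0,0],
])

```text
clock: 29.7
tool_pos: [0.6273, 0.0381, 0.1962]
orientation: [-180.0, -0.1, 163.3]
force: [-1.3, -0.4, -0.4]
opening: 0.0316
gripper_force: 30.0
```

Emit:
carry_out([
  [0,0,0.04,0,0,0],
  [0,0,0.075,0,0,0],
  [0,0,0.075,0,0,0],
])

```text
clock: 30.08
tool_pos: [0.623, 0.0343, 0.1196]
orientation: [-179.8, -0.3, 163.1]
force: [-0.1, 0.5, 0.0]
opening: 0.0318
gripper_force: 30.0
```

Emit:
carry_out([
  [0,0,0,0,0,0],
  [0,0,0,0,0,0],
  [0,0,0,0,0,0],
  [0,0,-0.04,0,0,0],
  [0,0,-0.08,0,0,0],
], grip=0.15)

```text
clock: 30.7
tool_pos: [0.6255, 0.0354, 0.204]
orientation: [-180.0, -0.0, 163.2]
force: [0.2, 1.1, 0.0]
opening: 0.0504
gripper_force: 0.0
```

Emit:
carry_out([
  [-0.027,-0.462,0,0,0,0],
  [-0.027,-0.462,0,0,0,0],
  [-0.027,-0.462,0,0,0,0],
  [-0.027,-0.462,0,0,0,0],
  [-0.027,-0.462,0,0,0,0],
  [-0.027,-0.462,0,0,0,0],
  [-0.027,-0.462,0,0,0,0],
  [-0.027,-0.462,0,0,0,0],
])

```text
clock: 31.7
tool_pos: [0.5162, -0.4175, 0.203]
orientation: [-180.0, 0.0, 163.0]
force: [0.5, 0.4, 0.0]
opening: 0.0501
gripper_force: 0.0
```

Run:
```python
from h import *
st(); print(to(.5157,-.4156,.003)); tabs(); chk()
```

```text
t 31.7 p [ 0.5162 -0.4175  0.203 ] rpy [-1.7998e+02  3.0000e-02  1.6298e+02] q [-22.  20.  -3.   0. -67. -85.] F [0.5 0.4 0. ] op 0.0501 gf 0.0
([0.0011, 0.0018, 0.2], 'az', np.float64(0.0), 'rows', np.float64(3.2), 0.0)
tab px [279. 192.] 851 rectc [ 0.5158 -0.4159] sides 0.031 0.031 ang 80.2
top 42.5 [398. 231.] [[ 0.516 -0.42   0.022]]
top 91.5 [262. 193.] [[0.635 0.043 0.022]]
cap 142.5 [[ 0.626 -0.244  0.03 ]]
```

Emit:
carry_out([
  [0,0.0,0.06,0,0,0],
  [0,0,0.12,0,0,0],
  [0,0,0.17,0,0,0],
  [0,0,0.2,0,0,0],
  [0,0,0.2,0,0,0],
  [0,0,0.2,0,0,0],
])

```text
clock: 32.55
tool_pos: [0.5181, -0.4139, 0.0031]
orientation: [-180.0, 0.0, 163.2]
force: [-0.4, 0.5, -0.2]
opening: 0.0504
gripper_force: 0.0
```

Emit:
carry_out([
  [0,0,0,0,0,0],
  [0,0,0,0,0,0],
  [0,0,0,0,0,0],
  [0,0,0,0,0,0],
  [0,0,0,0,0,0],
  [0,0,-0.04,0,0,0],
  [0,0,-0.1,0,0,0],
  [0,0,-0.16,0,0,0],
], grip=-1)

```text
clock: 33.55
tool_pos: [0.517, -0.4143, 0.1636]
orientation: [180.0, -0.1, 163.1]
force: [2.4, -1.6, -0.9]
opening: 0.0323
gripper_force: 29.2
```

Emit:
carry_out([
  [0.026,0.462,-0.035,0,0,0],
  [0.026,0.462,-0.035,0,0,0],
  [0.026,0.462,-0.035,0,0,0],
  [0.026,0.462,-0.035,0,0,0],
  [0.026,0.462,-0.035,0,0,0],
  [0.026,0.462,-0.035,0,0,0],
  [0.026,0.462,-0.035,0,0,0],
  [0.026,0.462,-0.035,0,0,0],
])

```text
clock: 34.55
tool_pos: [0.627, 0.0383, 0.1974]
orientation: [180.0, 0.0, 163.3]
force: [0.1, -0.1, -0.5]
opening: 0.0321
gripper_force: 29.2
```

Emit:
carry_out([
  [0,0,0.04,0,0,0],
  [0,0,0.075,0,0,0],
  [0,0,0.075,0,0,0],
])

```text
clock: 34.92
tool_pos: [0.6244, 0.0343, 0.1196]
orientation: [-179.8, -0.3, 163.1]
force: [-0.2, -1.2, 1.5]
opening: 0.0323
gripper_force: 29.2
```

Emit:
carry_out([
  [0,0,0,0,0,0],
  [0,0,0,0,0,0],
  [0,0,0,0,0,0],
  [0,0,-0.04,0,0,0],
  [0,0,-0.1,0,0,0],
  [0,0,-0.13,0,0,0],
  [0,0,-0.13,0,0,0],
  [0,0,-0.13,0,0,0],
], grip=0.15)

```text
clock: 35.92
tool_pos: [0.6262, 0.0352, 0.2524]
orientation: [180.0, -0.0, 163.1]
force: [0.5, -0.3, -0.1]
opening: 0.05
gripper_force: 0.0
```

Run:
```python
from h import *
st(); im,C=snap('wrist','w4'); chk()
for a,r,c in blobs(im,(19,120,100),(33,255,255),30): print('yel',a,cen(c),ray(C,[cen(c)],.1).round(4))
m=cv2.inRange(im,np.array([0,0,0]),np.array([45,45,45]))
cs,_=cv2.findContours(m[:250],cv2.RETR_EXTERNAL,1)
for c in cs:
    if cv2.contourArea(c)>60: print('black',cv2.contourArea(c),np.round(cen(c)),cv2.boundingRect(c),ray(C,[cen(c)],.1).round(4),ray(C,[cen(c)],.119).round(4))
```

```text
t 35.92 p [0.6262 0.0352 0.2524] rpy [ 1.7998e+02 -1.0000e-02  1.6313e+02] q [  21.   15.   -3.   -0.  -71. -128.] F [ 0.5 -0.3 -0.1] op 0.05 gf 0.0
top 75.0 [261. 194.] [[0.632 0.048 0.022]]
top 82.0 [401. 180.] [[ 0.695 -0.432  0.022]]
cap 729.5 [[ 0.609 -0.278  0.03 ]]
yel 158.5 (397.02523659305996, 300.4921135646688) [[0.7658 0.1227 0.1   ]]
yel 185.5 (159.6837376460018, 299.45822102425876) [[ 0.693  -0.1132  0.1   ]]
yel 44.5 (44.9250936329588, 212.4194756554307) [[ 0.5722 -0.1887  0.1   ]]
yel 178.0 (350.94101123595505, 202.92134831460675) [[0.6501 0.1006 0.1   ]]
yel 185.5 (200.09613656783466, 194.73674752920036) [[ 0.6011 -0.0337  0.1   ]]
black 779.5 [438. 246.] (382, 242, 120, 8) [[0.7181 0.1746 0.1   ]] [[0.7084 0.1674 0.119 ]]
black 103.0 [275. 234.] (254, 231, 43, 7) [[0.6589 0.0222 0.1   ]] [[0.6528 0.0243 0.119 ]]
black 789.0 [118. 245.] (57, 221, 118, 29) [[ 0.6251 -0.1312  0.1   ]] [[ 0.6211 -0.1198  0.119 ]]
black 2551.5 [274. 189.] (209, 134, 135, 116) [[0.616  0.0349 0.1   ]] [[0.6125 0.0362 0.119 ]]
black 739.0 [531.  91.] (507, 80, 47, 22) [[0.5958 0.286  0.1   ]] [[0.5935 0.272  0.119 ]]
black 1792.0 [450. 105.] (419, 23, 119, 139) [[0.5883 0.2086 0.1   ]] [[0.5865 0.1993 0.119 ]]
black 2130.0 [436.   8.] (376, 0, 156, 24) [[0.5054 0.2128 0.1   ]] [[0.5086 0.2033 0.119 ]]
black 63.5 [12.  6.] (0, 0, 20, 25) [[ 0.3915 -0.1377  0.1   ]] [[ 0.4016 -0.1259  0.119 ]]
```

View pics/w4.png

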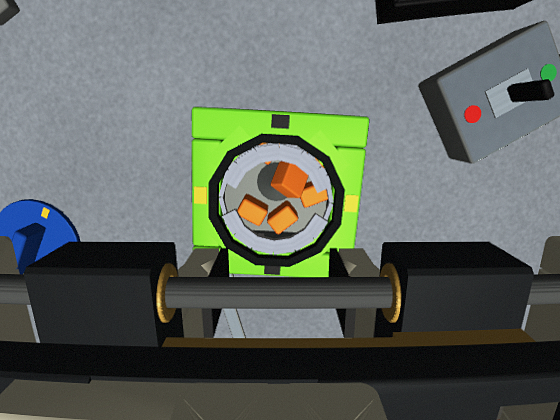

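The mouth is open, with tablets inside at (252,208), (283,217), (290,180) and (315,190), and one near (262,160). I'll enlarge this to judge the pile height.

Run:
```python
import cv2
a=cv2.imread('pics/w4.png')[130:270,200:350]; cv2.imwrite('pics/crop2.png',cv2.resize(a,None,fx=4,fy=4,interpolation=cv2.INTER_CUBIC))
```

```text
(no output)
```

View pics/crop2.png

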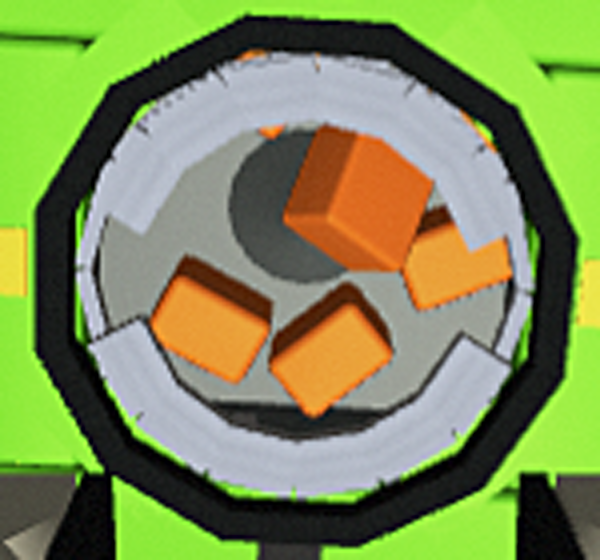

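The pile is low: one tablet leans on the cone and one is partly under the ledge. On to the cap.

Emit:
carry_out([
  [-0.076,-0.303,0,0,0,0.15],
  [-0.076,-0.303,0,0,0,0.3],
  [-0.076,-0.303,0,0,0,0.45],
  [-0.076,-0.303,0,0,0,0.515],
  [-0.076,-0.303,0,0,0,0.515],
  [-0.076,-0.303,0,0,0,0.515],
  [-0.076,-0.303,0,0,0,0.515],
])

```text
clock: 36.9
tool_pos: [0.6109, -0.2771, 0.2512]
orientation: [-179.9, -0.1, 133.6]
force: [0.6, 0.3, -0.3]
opening: 0.0504
gripper_force: 0.0
```

Run:
```python
from h import *
st(); im,C=snap('wrist','w5')
for a,r,c in blobs(im,(19,120,100),(33,255,255),30): print('yel',a,np.round(cen(c)),ray(C,[cen(c)],.03).round(4))
for a,r,c in blobs(im,(105,150,50),(125,255,255),1000): print('blue',a,cv2.boundingRect(c),ray(C,[cen(c),cv2.fitEllipse(cv2.convexHull(c))[0],cv2.minEnclosingCircle(c)[0]],.03).round(4).tolist())
```

```text
t 36.9 p [ 0.6109 -0.2771  0.2512] rpy [-1.7994e+02 -1.0000e-01  1.3357e+02] q [  -8.   19.    2.   -0.  -73. -129.] F [ 0.6  0.3 -0.3] op 0.0504 gf 0.0
yel 154.0 [397. 300.] [[ 0.821  -0.2794  0.03  ]]
yel 211.5 [160. 298.] [[ 0.6015 -0.4851  0.03  ]]
yel 42.0 [278. 225.] [[ 0.6424 -0.3115  0.03  ]]
yel 54.5 [276. 142.] [[ 0.5748 -0.2428  0.03  ]]
blue 7723.5 (227, 133, 101, 100) [[0.6072, -0.2754, 0.03], [0.6072, -0.2753, 0.03], [0.6074, -0.2755, 0.03]]
```

View pics/w5.png

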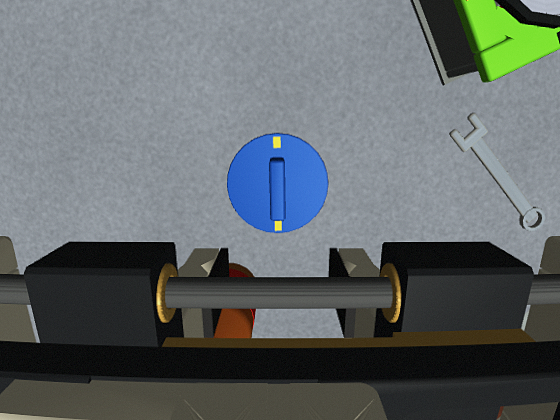

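The cap is under the tool with its centre at (277,183) and marks at (276,142) and (278,225). Its handle angle is 134.5°. I'll descend, grip and lift a little.

Emit:
carry_out([
  [0.003,-0.001,0.05,0,0,-0.017],
  [0.003,-0.001,0.1,0,0,-0.017],
  [0.003,-0.001,0.15,0,0,-0.017],
  [0.003,-0.001,0.19,0,0,-0.017],
  [0.003,-0.001,0.21,0,0,-0.017],
  [0.003,-0.001,0.216,0,0,-0.017],
  [0.003,-0.001,0.216,0,0,-0.017],
  [0.003,-0.001,0.216,0,0,-0.017],
])

```text
clock: 37.95
tool_pos: [0.6096, -0.2751, 0.038]
orientation: [179.9, 0.1, 134.7]
force: [-0.0, -0.1, -0.3]
opening: 0.0502
gripper_force: 0.0
```

Emit:
carry_out([
  [0,0,0,0,0,0],
  [0,0,0,0,0,0],
  [0,0,0,0,0,0],
  [0,0,0,0,0,0],
  [0,0,0,0,0,0],
  [0,0,0,0,0,0],
  [0,0,0,0,0,0],
], grip=-1)

```text
clock: 38.83
tool_pos: [0.6085, -0.2755, 0.0366]
orientation: [-180.0, -0.0, 134.6]
force: [-0.9, -0.8, 1.6]
opening: 0.0159
gripper_force: 30.0
```

Run:
```python
from h import *
st(); im,C=snap('wrist')
for a,r,c in blobs(im,(19,120,100),(33,255,255),30): print('yel',a,np.round(cen(c)),ray(C,[cen(c)],.03).round(4))
for a,r,c in blobs(im,(105,150,50),(125,255,255),1000): print('blue',a,cv2.boundingRect(c))
print(to(.6257,.0335,.24,-110))
```

```text
t 38.83 p [ 0.6085 -0.2755  0.0366] rpy [-179.99   -0.    134.61] q [  -8.   29.  -13.    0.  -48. -128.] F [-0.9 -0.8  1.6] op 0.0159 gf 30.0
yel 162.0 [326. 299.] [[ 0.6436 -0.2735  0.03  ]]
yel 178.5 [231. 298.] [[ 0.6065 -0.3095  0.03  ]]
yel 346.0 [278. 173.] [[ 0.5762 -0.2422  0.03  ]]
blue 1059.0 (258, 309, 42, 29)
blue 16005.5 (171, 152, 215, 126)
([0.2079, 0.2292, -0.2034], 'az', np.float64(-2.014), 'rows', np.float64(5.9), np.float64(10.8))
```

Emit:
carry_out([
  [0,0,-0.04,0,0,0],
  [0,0,-0.1,0,0,0],
  [0,0,-0.16,0,0,0],
  [0,0,-0.2,0,0,0],
  [0,0,-0.2,0,0,-0.18],
  [0,0,-0.2,0,0,-0.36],
  [0,0,-0.2,0,0,-0.54],
  [0,0,-0.2,0,0,-0.72],
])

```text
clock: 39.88
tool_pos: [0.6084, -0.2748, 0.2356]
orientation: [179.9, -0.1, 176.2]
force: [-0.1, 0.8, -2.7]
opening: 0.016
gripper_force: 30.0
```

Emit:
carry_out([
  [0.005,0.309,0,0,0,-0.18],
  [0.005,0.309,0,0,0,-0.36],
  [0.005,0.309,0,0,0,-0.54],
  [0.005,0.309,0,0,0,-0.72],
  [0.005,0.309,0,0,0,-0.9],
  [0.005,0.309,0,0,0,-1.08],
  [0.005,0.309,0,0,0,-1.26],
  [0.005,0.309,0,0,0,-1.294],
])

```text
clock: 40.88
tool_pos: [0.6256, 0.0337, 0.2358]
orientation: [179.9, -0.0, -109.9]
force: [-0.3, -0.1, -3.2]
opening: 0.0157
gripper_force: 30.0
```

Emit:
carry_out([
  [0,0,0,0,0,0],
  [0,0,0,0,0,0],
])

```text
clock: 41.12
tool_pos: [0.6259, 0.033, 0.2364]
orientation: [180.0, 0.0, -110.2]
force: [0.9, -0.7, -1.9]
opening: 0.0157
gripper_force: 30.0
```

Run:
```python
from h import *
st(); im,C=snap('wrist','w6'); T=pose()
for a,r,c in blobs(im,(19,120,100),(33,255,255),30): print('yel',a,np.round(cen(c)),'plate',ray(C,[cen(c)],.1).round(4),'cap flange',(T[:3,:3].T@(ray(C,[cen(c)],T[2,3]-.0066)[0]-T[:3,3])).round(4))
print(to(.6257,.0335,.14,-110))
```

```text
t 41.12 p [0.6259 0.033  0.2364] rpy [ 179.99    0.   -110.16] q [ 21.  16.  -5.  -0. -69. -41.] F [ 0.9 -0.7 -1.9] op 0.0157 gf 30.0
yel 148.0 [231. 298.] plate [[0.7021 0.1082 0.1   ]] cap flange [-0.0235 -0.0256  0.0066]
yel 215.0 [325. 297.] plate [[0.6153 0.1388 0.1   ]] cap flange [-0.0228  0.026   0.0066]
yel 345.0 [278. 174.] plate [[0.6165 0.0094 0.1   ]] cap flange [0.0451 0.0004 0.0066]
yel 252.0 [278. 120.] plate [[ 0.6012 -0.0336  0.1   ]] cap flange [0.0707 0.0001 0.0066]
([-0.0004, 0.0003, 0.0965], 'az', np.float64(-0.002), 'rows', np.float64(1.5), np.float64(0.0))
```

View pics/w6.png

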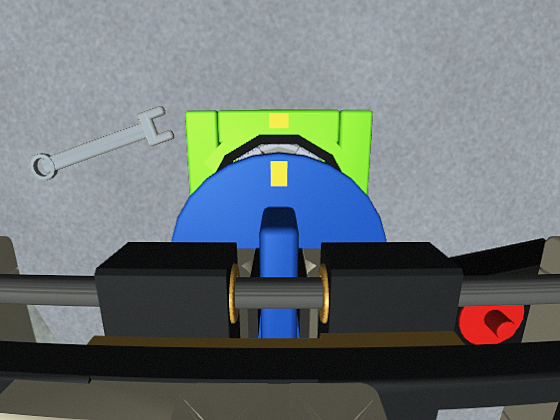

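Everything lines up: the far yellow mark at (278,120) is in line with the cap mark at (278,174), and three yaws agree on the centre. I'll lower it in steps.

Emit:
carry_out([
  [0,0,0.03,0,0,0],
  [0,0,0.06,0,0,0],
  [0,0,0.08,0,0,0],
  [0,0,0.09,0,0,0],
  [0,0,0.096,0,0,0],
  [0,0,0.096,0,0,0],
])

```text
clock: 41.92
tool_pos: [0.6261, 0.0332, 0.1408]
orientation: [-180.0, 0.0, -110.0]
force: [0.7, -0.3, -2.2]
opening: 0.0159
gripper_force: 30.0
```

Emit:
carry_out([
  [0,0,0.002,0,0,0],
  [0,0,0.004,0,0,0],
  [0,0,0.006,0,0,0],
  [0,0,0.008,0,0,0],
  [0,0,0.008,0,0,0],
])

```text
clock: 42.55
tool_pos: [0.626, 0.0333, 0.1325]
orientation: [180.0, -0.0, -110.0]
force: [-0.6, 0.7, -2.3]
opening: 0.0155
gripper_force: 30.0
```

The lugs are in the slots: the underside is 14 mm below the mouth with no resistance. Pressing home.

Emit:
carry_out([
  [0,0,0.002,0,0,0],
  [0,0,0.004,0,0,0],
  [0,0,0.006,0,0,0],
  [0,0,0.0075,0,0,0],
  [0,0,0.0075,0,0,0],
  [0,0,0.0075,0,0,0],
])

```text
clock: 43.3
tool_pos: [0.6261, 0.0332, 0.1255]
orientation: [-180.0, 0.0, -110.0]
force: [-2.9, 0.8, 5.7]
opening: 0.0163
gripper_force: 30.0
```

Emit:
carry_out([
  [0,0,0,0,0,0.15],
  [0,0,0,0,0,0.3],
  [0,0,0,0,0,0.45],
  [0,0,0,0,0,0.6],
  [0,0,0,0,0,0.75],
  [0,0,0,0,0,0.9],
  [0,0,0,0,0,1.05],
  [0,0,0,0,0,1.2],
])

```text
clock: 44.3
tool_pos: [0.6266, 0.0334, 0.1257]
orientation: [180.0, 0.1, -179.0]
force: [-1.3, -0.0, 4.9]
opening: 0.016
gripper_force: 30.0
```

Emit:
carry_out([
  [0,0,0,0,0,0.12],
  [0,0,0,0,0,0.24],
  [0,0,0,0,0,0.32],
  [0,0,0,0,0,0.37],
  [0,0,0,0,0,0.37],
  [0,0,0,0,0,0.37],
])

```text
clock: 45.05
tool_pos: [0.6268, 0.0334, 0.1257]
orientation: [179.9, 0.1, 160.1]
force: [-0.1, 1.0, 4.8]
opening: 0.0157
gripper_force: 30.0
```

Run:
```python
from h import *
st(); print(telemetry.get_obs()['moment']); im,C=snap('wrist'); T=pose()
for a,r,c in blobs(im,(19,120,100),(33,255,255),30): print('yel',a,np.round(cen(c)),'cap flange',(T[:3,:3].T@(ray(C,[cen(c)],T[2,3]-.0066)[0]-T[:3,3])).round(4))
```

```text
t 45.05 p [0.6268 0.0334 0.1257] rpy [1.7995e+02 9.0000e-02 1.6012e+02] q [  21.   21.  -13.    0.  -56. -131.] F [-0.1  1.   4.8] op 0.0157 gf 30.0
[ 0.14531819  0.14257985 -0.09184141]
yel 156.0 [326. 300.] cap flange [-0.0238  0.0265  0.0067]
yel 145.5 [231. 299.] cap flange [-0.0234 -0.0254  0.0066]
yel 158.0 [400. 237.] cap flange [0.0126 0.0639 0.0066]
yel 158.0 [154. 237.] cap flange [ 0.0126 -0.0648  0.0065]
yel 345.5 [278. 173.] cap flange [0.0462 0.0005 0.0065]
```

Emit:
carry_out([
  [0,0,0,0,0,0],
  [0,0,0,0,0,0],
  [0,0,0,0,0,0],
  [0,0,-0.03,0,0,0],
  [0,0,-0.09,0,0,0],
  [0,0,-0.15,0,0,0],
  [0,0,-0.15,0,0,0],
], grip=0.15)

```text
clock: 45.98
tool_pos: [0.6284, 0.0335, 0.2811]
orientation: [179.7, 0.5, 160.1]
force: [-0.6, 0.9, 0.4]
opening: 0.0505
gripper_force: 0.0
```

Run:
```python
from h import *
st(); im,C=snap('wrist','w7')
for a,r,c in blobs(im,(19,120,100),(33,255,255),30): print('yel',a,np.round(cen(c)),ray(C,[cen(c)],.124).round(4),ray(C,[cen(c)],.1).round(4))
for n,lo,hi in(('blue',(105,150,50),(125,255,255)),('red',(0,150,60),(4,255,255)),('green',(55,100,60),(85,255,255))):
  for a,r,c in blobs(im,lo,hi,60): print(n,a,np.round(cen(c)),ray(C,[cen(c)],.124 if n=='blue' else .055).round(4))
```

```text
t 45.98 p [0.6284 0.0335 0.2811] rpy [179.71   0.48 160.08] q [  21.   14.   -1.    0.  -74. -131.] F [-0.6  0.9  0.4] op 0.0505 gf 0.0
yel 152.5 [397. 301.] [[0.7784 0.1148 0.124 ]] [[0.7949 0.1191 0.1   ]]
yel 181.5 [160. 300.] [[ 0.691 -0.121  0.124]] [[ 0.7009 -0.1346  0.1   ]]
yel 42.0 [277. 246.] [[0.6756 0.0165 0.124 ]] [[0.6843 0.0133 0.1   ]]
yel 151.0 [346. 189.] [[0.6439 0.0974 0.124 ]] [[0.6503 0.1005 0.1   ]]
yel 160.5 [206. 189.] [[ 0.5982 -0.0272  0.124 ]] [[ 0.6011 -0.0337  0.1   ]]
yel 88.0 [277. 146.] [[0.5833 0.0499 0.124 ]] [[0.5851 0.0493 0.1   ]]
blue 10931.0 [277. 193.] [[0.6255 0.0344 0.124 ]]
red 184.0 [456. 100.] [[0.6073 0.2527 0.055 ]]
green 180.0 [526.  57.] [[0.5874 0.3414 0.055 ]]
```

View pics/w7.png

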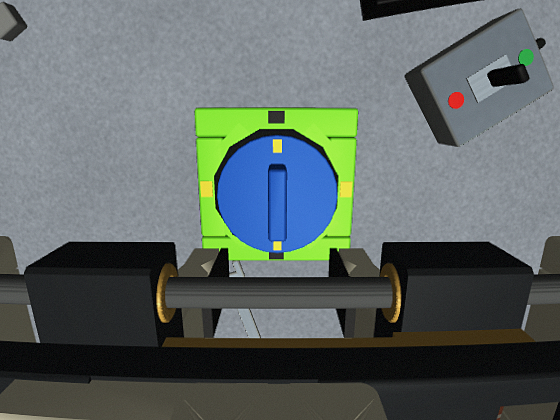

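The cap is locked: its centre is (0.6255, 0.0344) and the marks at (277,146) and (277,246) line up with the black marks. The dots are 91 mm apart (90 expected), so the toggle base is (0.597, 0.297) and the green direction is at 102.6°. I'll go to the red side of the lever with the fingers shut, high up first.

Emit:
carry_out([
  [0.095,0.203,0.02,0,0,-0.15],
  [0.095,0.203,0.02,0,0,-0.3],
  [0.095,0.203,0.02,0,0,-0.45],
  [0.095,0.203,0.02,0,0,-0.567],
  [0.095,0.203,0.02,0,0,-0.567],
  [0.095,0.203,0.02,0,0,-0.567],
  [0.095,0.203,0.02,0,0,-0.567],
  [0.095,0.203,0.02,0,0,-0.567],
], grip=-1)

```text
clock: 47.02
tool_pos: [0.6061, 0.2555, 0.2553]
orientation: [180.0, 0.0, -167.6]
force: [-0.5, 0.2, 1.0]
opening: 0.0005
gripper_force: 0.0
```

Run:
```python
from h import *
st(); im,C=snap('wrist','w8')
P=[]
for n,lo,hi in(('red',(0,150,60),(4,255,255)),('green',(55,100,60),(85,255,255))):
  for a,r,c in blobs(im,lo,hi,60): print(n,a,np.round(cen(c)),ray(C,[cen(c)],.055).round(4))
print(to(.6064,.2571,.078,-167.4))
```

```text
t 47.02 p [0.6061 0.2555 0.2553] rpy [ 1.7999e+02  1.0000e-02 -1.6756e+02] q [  40.   18.    1.   -0.  -73. -117.] F [-0.5  0.2  1. ] op 0.0005 gf 0.0
red 189.0 [274. 189.] [[0.6075 0.2517 0.055 ]]
red 4768.5 [343.  32.] [[0.4388 0.2844 0.055 ]]
green 197.0 [357. 189.] [[0.5878 0.3399 0.055 ]]
([-0.0005, 0.0014, 0.1773], 'az', np.float64(-0.003), 'rows', np.float64(2.8), np.float64(0.0))
```

View pics/w8.png

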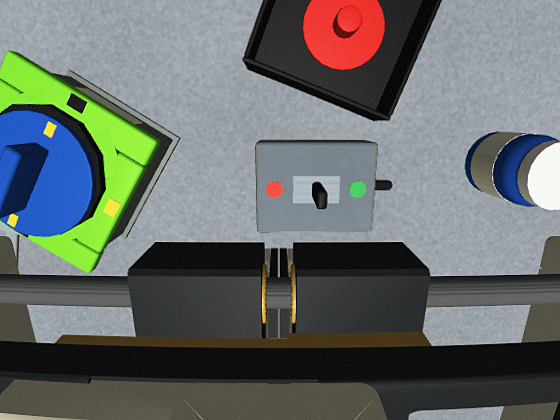

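The box is well aligned: red dot (274,189), lever (318,188), green dot (357,189). I'll descend beside the lever and push gently.

Emit:
carry_out([
  [0,0,0.06,0,0,0],
  [0,0,0.12,0,0,0],
  [0,0,0.16,0,0,0],
  [0,0,0.177,0,0,0],
  [0,0,0.177,0,0,0],
  [0,0,0.177,0,0,0],
])

```text
clock: 47.82
tool_pos: [0.6072, 0.2571, 0.0802]
orientation: [179.9, 0.2, -167.4]
force: [0.2, -0.2, 0.7]
opening: 0.0004
gripper_force: 0.0
```

Emit:
carry_out([
  [0,0.003,0,0,0,0],
  [0,0.007,0,0,0,0],
  [0,0.011,0,0,0,0],
  [0,0.015,0,0,0,0],
  [0,0.018,0,0,0,0],
  [0,0.02,0,0,0,0],
  [0,0.02,0,0,0,0],
])

```text
clock: 48.7
tool_pos: [0.6015, 0.2761, 0.078]
orientation: [-180.0, -0.0, -167.5]
force: [-0.3, -0.8, 1.0]
opening: 0.0004
gripper_force: 0.3
```

Emit:
carry_out([
  [0,0.001,0,0,0,0],
  [0,0.002,0,0,0,0],
  [0,0.003,0,0,0,0],
  [0,0.003,0,0,0,0],
])

```text
clock: 49.2
tool_pos: [0.601, 0.2788, 0.0781]
orientation: [-180.0, -0.0, -167.5]
force: [1.0, -2.2, 1.9]
opening: 0.0006
gripper_force: 1.2
```

Run:
```python
from h import *
st()
```

```text
t 49.2 p [0.601  0.2788 0.0781] rpy [-179.99   -0.   -167.46] q [  42.   26.  -11.    0.  -53. -119.] F [ 1.  -2.2  1.9] op 0.0006 gf 1.2
```

Emit:
carry_out([
  [0,0.002,0,0,0,0],
  [0,0.004,0,0,0,0],
  [0,0.006,0,0,0,0],
  [0,0.008,0,0,0,0],
  [0,0.008,0,0,0,0],
])

```text
clock: 49.82
tool_pos: [0.5991, 0.2859, 0.0776]
orientation: [-179.9, -0.1, -167.5]
force: [3.9, -6.1, -0.8]
opening: 0.0003
gripper_force: 2.9
```

Emit:
carry_out([
  [0,0.001,0,0,0,0],
  [0,0.002,0,0,0,0],
  [0,0.002,0,0,0,0],
])

```text
clock: 50.2
tool_pos: [0.5986, 0.2875, 0.0775]
orientation: [-179.9, -0.1, -167.5]
force: [3.4, -6.5, -1.0]
opening: 0.0006
gripper_force: 3.3
```

Run:
```python
from h import *
st()
s,D=snap('scene'); a=cv2.resize(s[120:210,280:380],None,fx=5,fy=5,interpolation=cv2.INTER_CUBIC); cv2.imwrite('pics/crop3.png',a[:,:,::-1])
```

```text
t 50.2 p [0.5986 0.2875 0.0775] rpy [-1.7990e+02 -8.0000e-02 -1.6748e+02] q [  42.   26.  -11.    0.  -53. -120.] F [ 3.4 -6.5 -1. ] op 0.0006 gf 3.3
```

View pics/crop3.png

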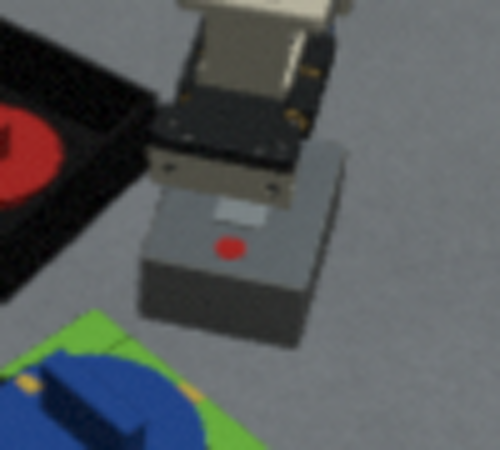

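The finger is behind the lever and the force is about 7 N, so roughly 0.4 rad. I'll push to the stop and hold 2 s.

Emit:
carry_out([
  [0,0.001,0,0,0,0],
  [0,0.002,0,0,0,0],
  [0,0.003,0,0,0,0],
  [0,0.0035,0,0,0,0],
  [0,0.0035,0,0,0,0],
])

```text
clock: 50.88
tool_pos: [0.5983, 0.2883, 0.0775]
orientation: [-179.7, -0.2, -167.5]
force: [7.1, -17.0, -0.3]
opening: 0.0004
gripper_force: 7.5
```

Emit:
carry_out([
  [0,0.001,0,0,0,0],
  [0,0.001,0,0,0,0],
  [0,0.001,0,0,0,0],
  [0,0.001,0,0,0,0],
  [0,0.001,0,0,0,0],
  [0,0.001,0,0,0,0],
  [0,0.001,0,0,0,0],
  [0,0.001,0,0,0,0],
])

```text
clock: 51.88
tool_pos: [0.5982, 0.2884, 0.0774]
orientation: [-179.7, -0.2, -167.5]
force: [8.6, -19.2, -0.1]
opening: 0.0003
gripper_force: 8.9
```

Emit:
carry_out([
  [0,0,0,0,0,0],
  [0,0,0,0,0,0],
  [0,0,0,0,0,0],
  [0,0,0,0,0,0],
  [0,0,0,0,0,0],
  [0,0,0,0,0,0],
  [0,0,0,0,0,0],
  [0,0,0,0,0,0],
])

```text
clock: 52.88
tool_pos: [0.5982, 0.2884, 0.0774]
orientation: [-179.7, -0.2, -167.5]
force: [9.2, -19.1, -0.9]
opening: 0.0004
gripper_force: 8.9
```

It was at the stop (the force jumped while the position stayed put) and has been held over 2 s. Now I retreat slowly so the lever doesn't overshoot.

Emit:
carry_out([
  [0,-0.004,0,0,0,0],
  [0,-0.007,0,0,0,0],
  [0,-0.01,0,0,0,0],
  [0,-0.013,0,0,0,0],
  [0,-0.016,0,0,0,0],
  [0,-0.019,0,0,0,0],
  [0,-0.022,0,0,0,0],
  [0,-0.025,0,0,0,0],
])

```text
clock: 53.88
tool_pos: [0.6032, 0.2688, 0.0779]
orientation: [180.0, 0.0, -167.5]
force: [0.1, 0.7, -0.7]
opening: 0.0002
gripper_force: 0.0
```

Emit:
carry_out([
  [0,-0.005,0,0,0,0],
  [0,-0.01,0,0,0,0],
  [0,-0.01,-0.05,0,0,0],
  [0,-0.01,-0.1,0,0,0],
  [0,-0.01,-0.16,0,0,0],
  [0,-0.01,-0.2,0,0,0],
  [0,-0.01,-0.2,0,0,0],
  [0,-0.01,-0.2,0,0,0],
])

```text
clock: 54.88
tool_pos: [0.605, 0.2587, 0.2776]
orientation: [180.0, -0.0, -167.5]
force: [-0.6, -0.5, -0.9]
opening: 0.0006
gripper_force: 0.0
```

Run:
```python
from h import *
st(); im,C=snap('wrist','w9'); chk()
```

```text
t 54.88 p [0.605  0.2587 0.2776] rpy [ 1.7998e+02 -3.0000e-02 -1.6748e+02] q [  40.   18.    3.   -0.  -75. -118.] F [-0.6 -0.5 -0.9] op 0.0006 gf 0.0
top 87.0 [401. 180.] [[ 0.695 -0.432  0.022]]
cap 137.0 [[0.653 0.033 0.03 ]]
```

View pics/w9.png

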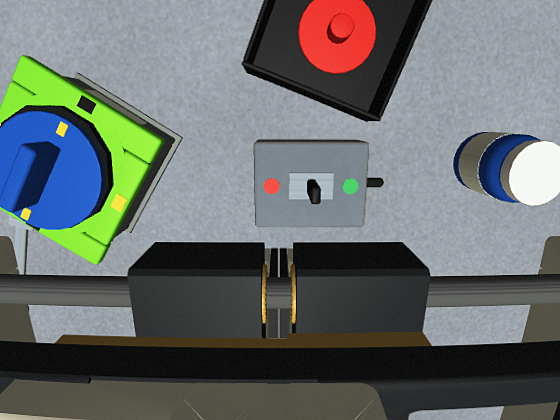

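The lever (313,188) is upright again between the dots. The plug (338,32) is in the bin, the cap is locked, no orange is left on the bench (the (401,180) blob is the bottle), and the robot is clear. Handing in.

```bash
python3 -c "
from plant import workorder; print(workorder.close_job())"
```

```text
the job is handed in; nothing more can be done
None
```

The job is handed in at about 55 s on the robot's clock, with no verdict returned: the plug is in the bin, all six tablets are in the hopper, the cap is locked at the black marks, and the toggle was held at its green stop for over 2 s and is upright again.

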